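# Gauge three cell wells with a depth rod

### The job

Take the depth rod from its stand by its black handle and gently feel for the bottom of each of the three wells in the grey cell block, one after the other, beginning with the well next to the hose nipple and going along the row. Read from the rod's travel how deep each well is, and leave the rod standing on the bottom of the well that is 35 mm deep, let go. Never press hard with the rod, and leave the other things where they are.

Things in the scene. Friction and masses are not known exactly. Their poses are not given: they have to be found in the camera images.
- probe: The depth rod, 124 mm long, about 110 g, upright in the stand at the start. Origin at the lower tip (nose out); z runs up the rod. From the tip: steel nose 5 mm wide for 6 mm, steel stem 10 mm wide up to 80 mm, then a black square handle 20 x 20 mm (faces square to its x and y) from 80 to 120 mm, with a steel button on top. Hold it by the black handle, not by the steel.
- stem: The rod's steel stem with everything below the handle; same origin and axes as probe.
- nose: The slim nose at the rod's lower end, the only part that meets the floor of a well; origin at its very tip, axes as probe. It is sprung and gives up to 4 mm into the stem (starts to give at 2.5 N, fully in at 12.5 N, then rigid); it does not give under the rod's own weight.
- stand: Aluminium block 60 x 60 x 40 mm fixed to the table, origin at centre of its underside. One blind hole in the middle of its top, 13 mm wide, 30 mm deep, holds the rod: the tip starts 10 mm above the table and the black handle is all above the block (z 90 to 130 mm).
- cell: Grey block fixed to the table, 70 (x) x 180 (y) x 70 mm high; origin at centre of underside. In its top three vertical wells in a row along y, alike from outside, 13 mm wide, 2 mm chamfer: one 25, one 35, one 45 mm deep (rim to flat hard floor), order differs each run. A white hose nipple, 12 mm wide, 20 high, stands on top at the +y end, 35 mm from the nearest well; four 4 mm high screw heads.
- cell_hole0 (a point): Centre of the mouth of the well next to the hose nipple (own y = +35 mm), at the level of the block's top, 70 mm above the table; axes of the cell, z up.
- cell_hole1 (a point): The same for the middle well (own y = -10 mm).
- cell_hole2 (a point): The same for the well farthest from the nipple (own y = -55 mm).
- bottle_a: Bystander: white plastic bottle, 56 mm across, 140 mm high; origin at centre of its underside, z up.
- bottle_b: Bystander: a second bottle like bottle_a.
- beaker: Bystander: glass cup, 70 mm across, 85 mm high; origin at centre of its underside.
- jar: Bystander: squat amber jar with black lid, 52 mm across, 55 mm high; origin at centre of its underside.
- wrench: Bystander: flat steel wrench 150 mm long lying on the table along its own x; origin on its underside.
- clampring: Bystander: aluminium ring, 60 mm across, 12 mm high, lying flat; origin at centre of its underside.

How it is judged:
On the way, in this order (a step that is already met when the one before it is completed fails the run):
1. the rod's nose rests on the floor of the well next to the nipple (horizontal distance between nose and cell_hole0 below 0.008 m and z of nose in the frame of cell_hole0 below -0.021 m and contact force between nose and anything else above 0.5 N), for 0.1 s.
2. the rod's nose rests on the floor of the middle well (horizontal distance between nose and cell_hole1 below 0.008 m and z of nose in the frame of cell_hole1 below -0.021 m and contact force between nose and anything else above 0.5 N), for 0.1 s.
3. the rod's nose rests on the floor of the well farthest from the nipple (horizontal distance between nose and cell_hole2 below 0.008 m and z of nose in the frame of cell_hole2 below -0.021 m and contact force between nose and anything else above 0.5 N), for 0.1 s.
At the end, for the whole second after the job is handed in: The rod stands released and at rest in the 35 mm well: its tip within 8 mm of that well's axis and 32 to 39 mm below the rim, its axis within 0.2 rad of vertical (((horizontal distance between nose and cell_hole0 below 0.008 m and z of nose in the frame of cell_hole0 between -0.039 and -0.032 m) or (horizontal distance between nose and cell_hole1 below 0.008 m and z of nose in the frame of cell_hole1 between -0.039 and -0.032 m) or (horizontal distance between nose and cell_hole2 below 0.008 m and z of nose in the frame of cell_hole2 between -0.039 and -0.032 m)) and angle between probe's own z axis and vertical below 0.2 rad and linear speed of probe below 0.02 m/s); the robot touches nothing.
It fails at once if the rod's steel (stem or nose) is pressed against anything with more than 20 N (contact force between any of stem, nose and anything else above 20 N).
It fails at once if a bystander (bottle, beaker, jar, wrench or ring) is moved more than 20 mm (distance of any of bottle_a, bottle_b, beaker, jar, wrench, clampring from where it was at the start of the episode above 0.02 m).
It also fails if it takes over 67 s, if anything falls off the work surface, if the arm or the gripper's body presses on something with over 40 N, if the wrist force passes 120 N, or if a joint passes its speed limit or range.

### The arm

A 6-joint arm with a two-finger parallel gripper is mounted at the origin on the work surface. World frame = base frame: x ahead of the robot, y to its left, z up, the work surface at z = 0. Lengths are in m, angles in rad, forces in N, time in s.
With the tool pointing down it reaches from about 0.35 to 0.85 m from the base axis. Payload 8.1 kg.
Tool frame: the origin (TCP) lies midway between the tips of the shut fingers; the grasp point (between the pads) lies robot.grip_depth behind it (robot.grip_depth is the distance from the TCP to the grasp point, in m); z points along the fingers, y is the line along which they close (so a half turn about z gives the same grasp; the last joint's range is limited). The gripper opens to 93 mm and grips with 3 to 60 N. Pads are 15 mm wide; open, the fingers measure 128 mm over their backs; the gripper's body (75 mm by 188 mm) begins 65 mm behind the grasp point.
Start: joints at [1.173, 0.13, 1.488, -0, 1.523, -0.085], TCP at [0.185, 0.571, 0.219] pointing down, gripper open.
Joint ranges: [-2.96, 2.96], [-0.89, 2.26], [0.02, 2.5], [-1.34, 4.48], [0, 2.73], [-2.66, 2.66]. Speed limits (rad/s): [2.39, 2.39, 2.79, 3.14, 3.14, 3.14].

### API

Orientations are given as a rotation vector (axis times angle).
In Python, from plant import robot gives the robot as it stands.
- The arm moves only by the tool carry_out, never from a script. Its argument "rows" is a list of rows, each a list of 6 numbers: the shift along the tool's x, y, z in m, then the turn, a rotation vector about the tool's x, y, z in degrees. A call has 1 to 12 rows; each row is the pose to reach, as a shift and turn from the pose commanded when the call began, along the tool's axes at that moment; what a row does not reach only later rows make up. A row lasts 1/8 s, in which the tool goes at most 62.5 mm and 10.7 degrees, less where a joint would pass 70% of its speed; a pose out of reach is approached as far as the arm can. A call with a gripper value outside its range is refused whole. "jaw" is the closure in counts, from 0 (fully open) to 255 (shut), set as the call begins (left out, the last holds). The fingers move at their own pace and stop on an object; "force" is the grip in N (left out, the last holds). Time passes only in rows, so rows that repeat a pose let the fingers close. It gives the time, the measured TCP pose, the force, the opening and the grip force at its end, in the units of the state.
- robot.read_state(): the state, without advancing time (a new reading comes with each control period).
- robot.read_camera(name): name is "side" or "top" or "wrist"; returns the picture (480x640x3 uint8, red, green, blue); there is no depth.
- robot.camera_model(name): a dict with "fx", "fy", "cx", "cy" (pixels), "dist" ([k1, k2, p1, p2, k3] as OpenCV has them; the pictures are not rectified), "R" (3x3) and "t" (3): a world point X has camera coordinates R X + t; the wrist camera has in their place "mount" (4x4, takes a point from camera to tool coordinates, whose origin is the TCP and whose axes are the flange's). Camera axes: x right, y down, z forward; pixel columns grow to the right and rows downward; lengths in m; the calibration is good to about 2 mm. A picture is of the moment at which its call begins: read the wrist's pose just before it. camera_model takes no time and is no camera call.
- robot.close_job(): hands the job in; it is judged then, once.
Trained networks look in the newest picture that a camera, given by its name, has taken for a name from the list of things; names that differ only in an ending like _2 or _b are one class to them, and where a whole thing is asked for, a point or a joint stands for the part that bears it (a point fixed in the world has none). Each returns a list of dicts, best first, with "conf" (0 to 1); they miss things now and then, are a little off and sometimes report something else, mostly with a low value. They report only what shows in the picture. A call takes as long as a camera call.
- robot.outline_of(camera, target): "pixels" (480x640 bool, what is visible of it) and "pixel" ([column, row] in pixels, amid what is visible of it).
The state is a dict: "t": time; "q": joint angles; "dq": joint speeds; "joint_torque": joint torques, N m; "tool_pos": TCP position; "orientation": TCP orientation; "force": force on the tool from outside, world axes, zero at the start; "wrist_torque": the same for the moment, N m; "opening": finger opening in m; "gripper_force": force on a finger pad.
Only numpy, scipy, OpenCV 4.12 (cv2) and the standard library are available. Lean on these libraries where they do the work, as an engineer would, in place of code of your own. Each camera call takes 0.05 s, during which the arm holds its last target. There are 200 camera calls.

## Working session

There is one attempt and no reset: what is moved stays moved. The work goes in short steps, Python scripts to look and compute and a tool call to move; the robot and the scene stay as the last step left them, time stands still between calls to the robot, and variables do not carry over. Pictures are saved under pics/ and viewed, at most 10 in all, crops included, and the job is handed in when it is done.

Besides the shell and the picture viewer there is one more tool, called after "Emit:" as name([rows], argument=value, ...), one row to a line, values as JSON. carry_out: Moves the arm, as the interface text tells. Its arguments: {"type":"object","properties":{"rows":{"type":"array"},"jaw":{"type":"number"},"force":{"type":"number"}},"required":["rows"]}

```bash
ls; mkdir -p pics; python3 - <<'E'
from plant import robot
import cv2,numpy as np
s=robot.read_state(); print(s['t'],s['tool_pos'],s['orientation'],s['opening'],robot.grip_depth)
for n in ['top','side']:
    im=robot.read_camera(n); cv2.imwrite(f'pics/{n}0.png',im[:,:,::-1])
    m=robot.camera_model(n); print(n,{k:np.round(v,4).tolist() for k,v in m.items()})
    for t in ['probe','stand','cell']:
        for d in robot.outline_of(n,t)[:2]: 
            ys,xs=np.nonzero(d['pixels']);print(t,round(d['conf'],2),d['pixel'],xs.min(),xs.max(),ys.min(),ys.max())
m=robot.camera_model('wrist');print({k:np.round(v,4).tolist() for k,v in m.items()})
E
```

```text
pics
0.0 [0.18440545 0.57035478 0.21759747] [-4.89349927e-01 -3.10278605e+00  2.80811822e-03] 0.09277960477134918 0.0188
top {'fx': 550.0992, 'fy': 550.0992, 'cx': 312.8835, 'cy': 237.9636, 'dist': [-0.1628, 0.0, 0.0, 0.0, 0.0], 'R': [[-0.0097, -0.9999, -0.0091], [-0.9938, 0.0107, -0.1107], [0.1108, 0.0079, -0.9938]], 't': [0.0597, 0.5504, 1.1244]}
probe 0.58 [498.4, 251.0] 484 505 246 257
probe 0.23 [281.6, 254.9] 241 332 226 286
stand 0.61 [480.0, 257.6] 466 502 238 272
cell 0.7 [287.1, 253.9] 241 333 226 286
side {'fx': 514.2435, 'fy': 514.2435, 'cx': 326.21, 'cy': 231.1546, 'dist': [-0.1169, 0.0, 0.0, 0.0, 0.0], 'R': [[0.7792, -0.6267, -0.0123], [-0.3749, -0.4502, -0.8104], [0.5023, 0.6361, -0.5857]], 't': [-0.409, 0.2823, 0.7464]}
probe 0.65 [449.7, 331.7] 442 462 315 365
probe 0.51 [290.2, 238.0] 242 335 205 275
stand 0.77 [443.3, 368.6] 418 472 345 396
cell 0.87 [287.7, 238.7] 242 334 205 275
cell 0.31 [301.2, 349.8] 287 318 326 369
{'fx': 368.9332, 'fy': 368.9332, 'cx': 312.7354, 'cy': 234.6774, 'dist': [0.0155, 0.0, 0.0, 0.0, 0.0], 'mount': [[-0.0006, -0.969, -0.2471, 0.0684], [1.0, -0.0006, 0.0001, 0.0003], [-0.0003, -0.2471, 0.969, -0.1662], [0.0, 0.0, 0.0, 1.0]]}
```

View pics/top0.png

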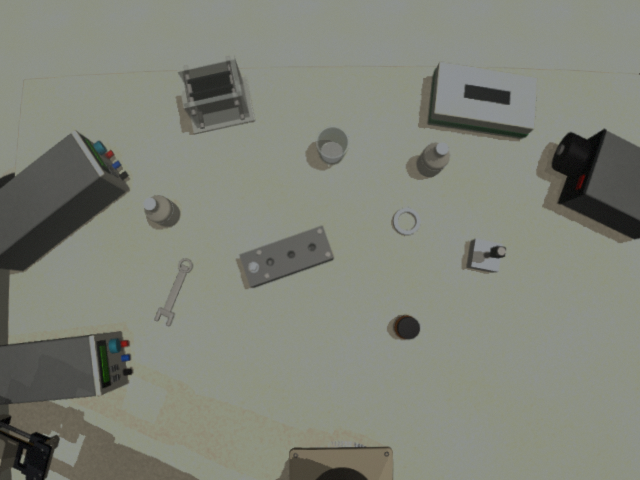

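View pics/side0.png

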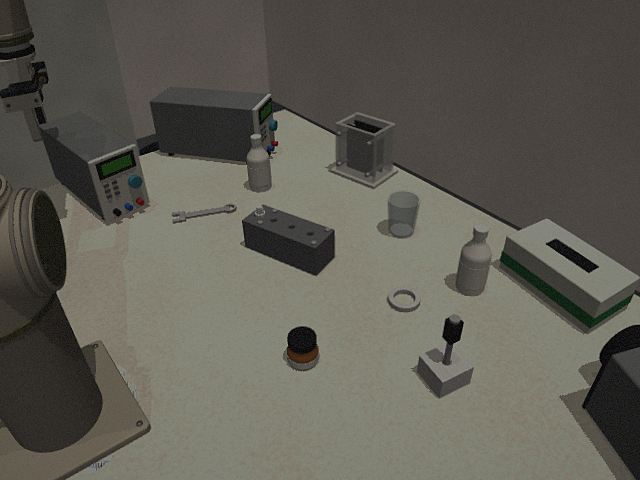

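The top view shows the cell with the nipple at (253,268) and the wells at about (270,262), (291,254) and (312,247). The stand is at about (485,257) and the button of the rod's handle at about (502,252). The side view agrees, with the handle at (453,330).

```bash
cat > h.py <<'E'
from plant import robot
import cv2,numpy as np
from scipy.spatial.transform import Rotation as Ro
def cam(n,s=None):
    m=robot.camera_model(n);K=np.array([[m['fx'],0,m['cx']],[0,m['fy'],m['cy']],[0,0,1.]]);D=np.array(m['dist'])
    if n!='wrist': return K,D,np.array(m['R']),np.array(m['t'])
    s=s or robot.read_state();T=np.eye(4);T[:3,:3]=Ro.from_rotvec(s['orientation']).as_matrix();T[:3,3]=s['tool_pos']
    W=np.linalg.inv(T@np.array(m['mount']));return K,D,W[:3,:3],W[:3,3]
def ray(c,px,z):
    K,D,R,t=c;p=cv2.undistortPoints(np.array(px,float).reshape(-1,1,2),K,D).reshape(-1,2)
    d=np.c_[p,np.ones(len(p))]@R;o=-R.T@t
    return o+d*((z-o[2])/d[:,2])[:,None]
def proj(c,X):
    K,D,R,t=c;return cv2.projectPoints(np.array(X,float).reshape(-1,1,3),cv2.Rodrigues(R)[0],t,K,D)[0].reshape(-1,2)
def delta(pos,yaw,s=None):
    "tool-axis shift and turn (deg) to tool pointing down, tool x heading at yaw"
    s=s or robot.read_state();R=Ro.from_rotvec(s['orientation'])
    T=Ro.from_matrix(np.array([[np.cos(yaw),np.sin(yaw),0],[np.sin(yaw),-np.cos(yaw),0],[0,0,-1]]).T.T)
    return np.round(R.inv().apply(np.array(pos)-s['tool_pos']),4),np.round((R.inv()*T).as_rotvec(degrees=True),2)
E
python3 - <<'E'
from h import *
im=cv2.imread('pics/top0.png');c=cam('top')
print('wells',ray(c,[[253,268]],.09).round(4),ray(c,[[270,262],[291,254],[312,247]],.07).round(4))
print('handle top',ray(c,[[502,252]],.134).round(4))
c2=cam('side');print('side handle top', ray(c2,[[455,318]],.134).round(4),'wells',ray(c2,[[273,220],[291.5,227],[311.5,234]],.07).round(4))
for n,cc in (('top',c),('side',c2)):
    print('stand ctr',ray(cc,[[485,256] if n=='top' else [445,358]],.04).round(4))
print(Ro.from_rotvec(robot.read_state()['orientation']).as_matrix().round(3))
cv2.imwrite('pics/crop.png',cv2.resize(np.hstack([im[215:295,230:340],im[215:295,440:550]]),None,fx=3.6,fy=3.6,interpolation=cv2.INTER_CUBIC))
E
```

```text
wells [[0.4856 0.1731 0.09  ]] [[0.4986 0.141  0.07  ]
 [0.5144 0.0984 0.07  ]
 [0.5282 0.0557 0.07  ]]
handle top [[ 0.5082 -0.3131  0.134 ]]
side handle top [[ 0.5102 -0.3138  0.134 ]] wells [[0.4976 0.137  0.07  ]
 [0.5122 0.0929 0.07  ]
 [0.5284 0.0487 0.07  ]]
stand ctr [[ 0.5079 -0.3079  0.04  ]]
stand ctr [[ 0.5134 -0.3084  0.04  ]]
[[-0.951  0.308 -0.   ]
 [ 0.308  0.951 -0.   ]
 [ 0.    -0.    -1.   ]]
```

View pics/crop.png

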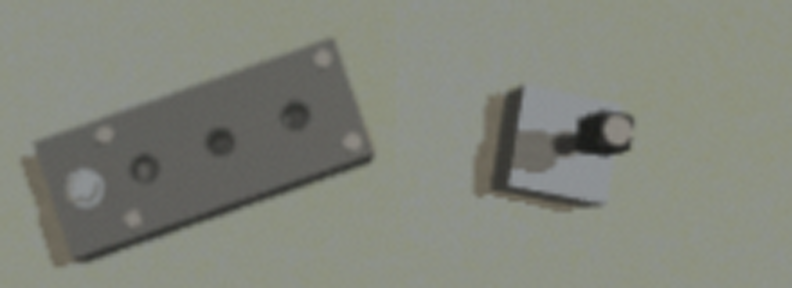

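The crop shows the three wells clearly, with the nipple at the left end of the block. The handle's sides look roughly aligned with the stand. Next I go above the stand and look from close by.

```bash
python3 - <<'E'
from h import *
print(delta([.51,-.313,.25],1.36), delta([.40,.0,.27],1.9))
E
```

```text
(array([-0.5816, -0.7408, -0.0313]), array([-1.000e-02,  1.000e-02,  8.416e+01])) (array([-0.3806, -0.4769, -0.0514]), array([-1.000e-02,  1.000e-02,  5.322e+01]))
```

Emit:
carry_out([
  [-0.04,-0.04,-0.03,0,0,8],
  [-0.08,-0.085,-0.05,0,0,16],
  [-0.13,-0.13,-0.05,0,0,24],
  [-0.18,-0.18,-0.05,0,0,32],
  [-0.23,-0.23,-0.05,0,0,40],
  [-0.27,-0.28,-0.05,0,0,46],
  [-0.31,-0.34,-0.05,0,0,50],
  [-0.34,-0.4,-0.05,0,0,54],
  [-0.38,-0.46,-0.05,0,0,58],
  [-0.42,-0.51,-0.05,0,0,62],
  [-0.46,-0.56,-0.05,0,0,68],
  [-0.5,-0.61,-0.05,0,0,74],
])

```text
t: 1.9
tool_pos: [0.4549, -0.1162, 0.2691]
orientation: [2.262, 2.179, 0.001]
force: [1.1, 0.7, -0.1]
opening: 0.093
gripper_force: 0.0
```

```bash
python3 - <<'E'
from h import *
print(delta([.51,-.313,.25],1.36))
E
```

```text
(array([-0.1946,  0.0625,  0.0192]), array([0.08, 0.  , 9.93]))
```

Emit:
carry_out([
  [-0.05,0.02,0.0,0,0,5],
  [-0.1,0.03,0.01,0,0,9],
  [-0.14,0.045,0.02,0,0,9],
  [-0.17,0.055,0.02,0,0,9],
  [-0.18,0.06,0.02,0,0,9],
  [-0.18,0.06,0.02,0,0,9],
  [-0.18,0.06,0.02,0,0,9],
])

```text
t: 2.78
tool_pos: [0.5085, -0.2948, 0.249]
orientation: [2.422, 2.001, 0.0]
force: [0.6, -0.1, -0.7]
opening: 0.0932
gripper_force: 0.0
```

```bash
python3 - <<'E'
from h import *
s=robot.read_state();im=robot.read_camera('wrist');cv2.imwrite('pics/w1.png',im[:,:,::-1])
np.save('w1.npy',np.r_[s['tool_pos'],s['orientation']]);print(s['tool_pos'],s['orientation'])
for d in robot.outline_of('wrist','probe')[:2]: print(d['conf'],d['pixel'])
c=cam('wrist',s);print(proj(c,[[.5095,-.3135,.134],[.5095,-.3135,.13]]))
E
```

```text
[ 0.50848736 -0.29480844  0.24900187] [2.42170810e+00 2.00103725e+00 4.58046835e-04]
0.88 [315.0, 241.4]
0.45 [530.2, 61.1]
[[318.71533473 252.95906442]
 [318.63282294 251.50038014]]
```

View pics/w1.png

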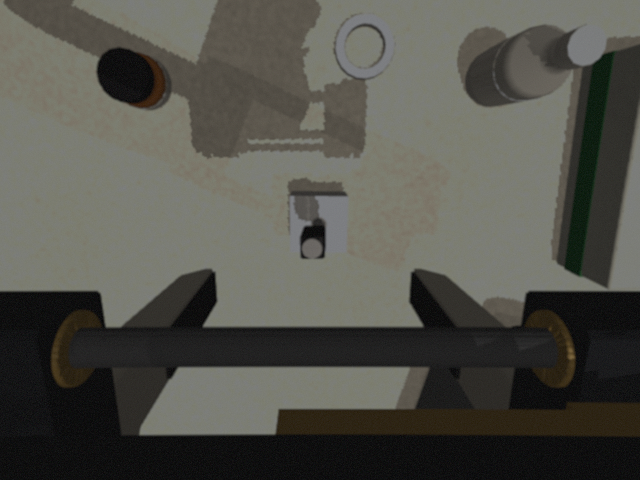

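The wrist view shows the button at about (312.5,248) and the handle at columns 300 to 326. The handle's faces are square to the tool's axes, so the yaw is right.

```bash
python3 - <<'E'
from h import *
a=np.load('w1.npy');s=dict(tool_pos=a[:3],orientation=a[3:]);c=cam('wrist',s)
P=ray(c,[[312.5,248]],.134)[0];print(P)
R=Ro.from_rotvec(s['orientation']).as_matrix();print('yaw',np.arctan2(R[1,0],R[0,0]))
print(delta([P[0],P[1],.0935],np.arctan2(R[1,0],R[0,0])))
E
```

```text
[ 0.50541777 -0.30852473  0.134     ]
yaw 1.3811362749352825
(array([-0.014 , -0.0005,  0.1556]), array([0.03, 0.01, 0.01]))
```

Emit:
carry_out([
  [-0.01,0,0.04,0,0,0],
  [-0.014,0,0.08,0,0,0],
  [-0.014,0,0.1,0,0,0],
  [-0.014,0,0.1,0,0,0],
  [-0.014,0,0.1,0,0,0],
], jaw=60, force=6)

```text
t: 3.5
tool_pos: [0.5068, -0.3099, 0.1507]
orientation: [2.42, 1.999, 0.001]
force: [0.9, 0.0, 0.4]
opening: 0.071
gripper_force: 0.0
```

```bash
python3 - <<'E'
from h import *
s=robot.read_state();im=robot.read_camera('wrist');cv2.imwrite('pics/w2.png',cv2.resize(im[180:400,180:450,::-1],None,fx=2.5,fy=2.5))
np.save('w2.npy',np.r_[s['tool_pos'],s['orientation']]);print(s['tool_pos'],s['opening'])
c=cam('wrist',s);print(proj(c,[[.5054,-.3085,.134]]),(proj(c,[[.5054,-.3085,.134]])-[180,180])*2.5)
E
```

```text
[ 0.50676004 -0.30988898  0.15067658] 0.07095493702894559
[[310.24382406 272.90335847]] [[325.60956014 232.25839618]]
```

View pics/w2.png

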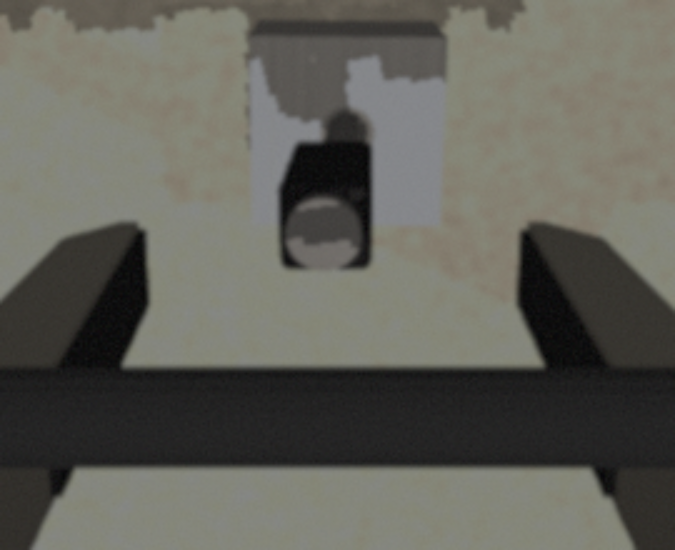

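The button is at crop (324,233), which fits the prediction. The handle's lower end at (333,143) and the stem or hole at (347,125) show that the rod leans a few degrees. I'll work out the lean against the stand's hole.

```bash
python3 - <<'E'
from h import *
a=np.load('w2.npy');s=dict(tool_pos=a[:3],orientation=a[3:]);c=cam('wrist',s)
f=lambda p,z: (ray(c,np.array(p)/2.5+180,z)-s['tool_pos'])@Ro.from_rotvec(s['orientation']).as_matrix()
print('stand corners',f([[251,37],[444,37],[251,225],[442,225]],.04).round(4),f([[251,37],[444,37],[251,225],[442,225]],.04).mean(0))
print('button',f([[324,233]],.134).round(4),'handle bottom +x edge',f([[297,143],[370,143]],.09).round(4),'handle top -x edge',f([[283,267],[369,267]],.13).round(4))
E
```

```text
stand corners [[ 0.029  -0.0246  0.1106]
 [ 0.0289  0.0336  0.1107]
 [-0.0309 -0.0259  0.1106]
 [-0.031   0.0347  0.1108]] [-0.00102733  0.0044244   0.11068872]
button [[ 0.001  -0.002   0.0167]] handle bottom +x edge [[ 0.009  -0.0092  0.0606]
 [ 0.009   0.0094  0.0607]] handle top -x edge [[-0.0083 -0.0109  0.0207]
 [-0.0083  0.0077  0.0207]]
```

Emit:
carry_out([
  [0,0.001,0.03,-3.5,0,0],
  [0,0.001,0.05,-3.5,0,0],
  [0,0.001,0.057,-3.5,0,0],
  [0,0.001,0.057,-3.5,0,0],
  [0,0.001,0.057,-3.5,0,0],
])

```text
t: 4.18
tool_pos: [0.5075, -0.3103, 0.0928]
orientation: [2.385, 1.969, 0.06]
force: [0.8, -0.3, 0.5]
opening: 0.0712
gripper_force: 0.0
```

Emit:
carry_out([
  [0,0,0,0,0,0],
  [0,0,0,0,0,0],
  [0,0,0,0,0,0],
  [0,0,0,0,0,0],
  [0,0,0,0,0,0],
  [0,0,0,0,0,0],
  [0,0,0,0,0,0],
  [0,0,0,0,0,0],
], jaw=255, force=6)

```text
t: 5.18
tool_pos: [0.5067, -0.3098, 0.0916]
orientation: [2.386, 1.97, 0.06]
force: [0.3, -0.2, -0.3]
opening: 0.0202
gripper_force: 6.0
```

Emit:
carry_out([
  [0,0,0,0,0,0],
  [0,0,0,0,0,0],
], force=25)

```text
t: 5.42
tool_pos: [0.5067, -0.3098, 0.0916]
orientation: [2.386, 1.97, 0.06]
force: [0.8, -0.3, -0.3]
opening: 0.0198
gripper_force: 25.0
```

Emit:
carry_out([
  [0,0,-0.01,0,0,0],
  [0,0,-0.025,0,0,0],
  [0,0,-0.05,0,0,0],
  [0,0,-0.09,0,0,0],
  [0,0,-0.13,3.5,0,0],
  [0,0,-0.15,3.5,0,0],
  [0,0,-0.15,3.5,0,0],
])

```text
t: 6.3
tool_pos: [0.4985, -0.3086, 0.2432]
orientation: [2.42, 1.998, 0.002]
force: [0.9, 0.3, -1.0]
opening: 0.0201
gripper_force: 25.0
```

```bash
python3 - <<'E'
from h import *
s=robot.read_state();print(s['tool_pos'],s['q'].round(2) if hasattr(s['q'],'round') else s['q'],s['force'])
for y in (1.72,1.9): print(delta([.499-.055,.139-.03,.215],y))
E
```

```text
[ 0.49850986 -0.30857844  0.24324727] [-0.64  0.08  1.5   0.    1.56 -0.45] [ 0.885326    0.27089684 -0.9653685 ]
(array([ 0.3998, -0.1327,  0.0272]), array([  0.21,   0.11, -19.46]))
(array([ 0.3998, -0.1327,  0.0272]), array([  0.2 ,   0.13, -29.77]))
```

```bash
python3 - <<'E'
from h import *
print(delta([.535,.03,.243],1.9))
E
```

```text
(array([ 3.394e-01, -2.820e-02, -3.000e-04]), array([  0.2 ,   0.13, -29.77]))
```

Emit:
carry_out([
  [0.03,0,0,0,0,-5],
  [0.07,-0.005,0,0,0,-10],
  [0.12,-0.01,0,0,0,-15],
  [0.18,-0.015,0,0,0,-20],
  [0.24,-0.02,0,0,0,-25],
  [0.29,-0.025,0,0,0,-30],
  [0.325,-0.028,0,0,0,-30],
  [0.34,-0.028,0,0,0,-30],
  [0.34,-0.028,0,0,0,-30],
  [0.34,-0.028,0,0,0,-30],
])

```text
t: 7.55
tool_pos: [0.5344, 0.0298, 0.2407]
orientation: [-1.824, -2.558, 0.001]
force: [-0.6, -0.2, -1.2]
opening: 0.0199
gripper_force: 25.0
```

```bash
python3 - <<'E'
from h import *
s=robot.read_state();im=robot.read_camera('wrist');cv2.imwrite('pics/w3.png',im[:,:,::-1])
np.save('w3.npy',np.r_[s['tool_pos'],s['orientation']]);print(s['tool_pos'],s['orientation'])
c=cam('wrist',s);print(proj(c,[[.4986,.139,.07],[.5135,.0965,.07],[.528,.053,.07]]))
tip=s['tool_pos']+Ro.from_rotvec(s['orientation']).apply([0,0,.0817]);print(tip,proj(c,tip))
E
```

```text
[0.53439504 0.02984297 0.24074102] [-1.82376674e+00 -2.55752136e+00  1.33757063e-03]
[[314.87908505  84.29149513]
 [315.1030298  139.05465416]
 [314.54233471 190.92122972]]
[0.53432752 0.02980566 0.15904106] [[312.83178587 242.15483971]]
```

View pics/w3.png

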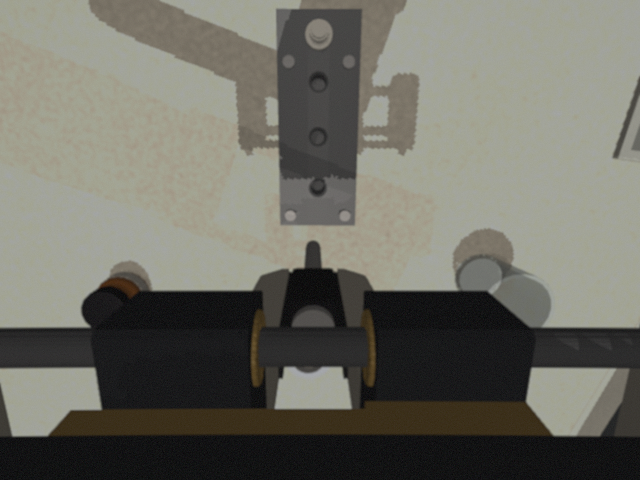

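The wrist view shows the wells at about (318,82), (318,136) and (318,186), with the nipple at (319,34). The rod hangs straight, its tip at (313,243) where predicted. I'll refine the well centres with a crop.

```bash
python3 - <<'E'
from h import *
im=cv2.imread('pics/w3.png');a=np.load('w3.npy');s=dict(tool_pos=a[:3],orientation=a[3:]);c=cam('wrist',s)
g=im[:,:,1]
for x,y in ((318,82),(318,136),(318,186)):
    p=g[y-14:y+15,x-14:x+15].astype(np.uint8); med=np.median(p)
    n,l,st,ce=cv2.connectedComponentsWithStats((p<med*.72).astype(np.uint8)); print(med,[(st[i].tolist(),(ce[i]+[x-14,y-14]).round(1)) for i in range(1,n) if st[i][4]>30])
# predicted rim ellipse size
W=ray(c,[[318,82],[318,136],[317.5,186]],.07);print(W)
th=np.linspace(0,6.28,60)
for w in W:
    q=proj(c,w+np.c_[.0085*np.cos(th),.0085*np.sin(th),0*th]);print(q.min(0),q.max(0))
o=np.hstack([cv2.resize(im[y-25:y+25,293:343],(390,390),interpolation=cv2.INTER_CUBIC) for y in (82,186)])
cv2.imwrite('pics/wells.png',cv2.convertScaleAbs(o,alpha=1.8))
E
```

```text
69.0 [([6, 4, 17, 12, 102], array([318.3,  77. ]))]
68.0 [([6, 6, 16, 12, 47], array([319.3, 131.4]))]
80.0 [([7, 13, 14, 10, 79], array([317.6, 190.3]))]
[[0.5005177  0.14157648 0.07      ]
 [0.51506442 0.09978829 0.07      ]
 [0.52908316 0.05812202 0.07      ]]
[308.01470455  71.1626159 ] [327.99295484  92.67419579]
[308.36444063 125.9285158 ] [327.64287009 145.92852595]
[308.18313886 176.59520967] [326.82399465 195.2784428 ]
```

View pics/wells.png

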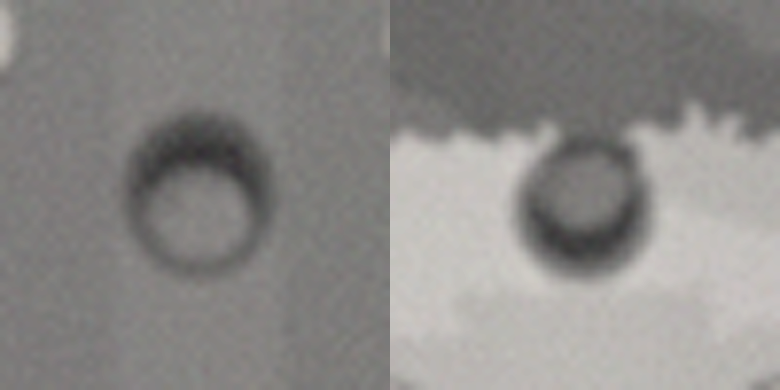

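```bash
python3 - <<'E'
from h import *
a=np.load('w3.npy');s=dict(tool_pos=a[:3],orientation=a[3:]);c=cam('wrist',s)
R=Ro.from_rotvec(a[3:]).as_matrix();yaw=np.arctan2(R[1,0],R[0,0])
W=ray(c,[[318.3,81.5],[318.2,136],[317.3,186.9]],.07);print(W,yaw,np.diff(W,axis=0))
e=W[0]-W[2];print('cell y heading',np.arctan2(e[1],e[0]),np.linalg.norm(e))
print(delta([*W[0][:2],.167],yaw))
E
```

```text
[[0.50062907 0.14203229 0.07      ]
 [0.51523111 0.09984561 0.07      ]
 [0.52917962 0.05728901 0.07      ]] 1.9026658090431399 [[ 0.01460203 -0.04218668  0.        ]
 [ 0.01394851 -0.0425566   0.        ]]
cell y heading 1.8957590789594094 0.0894234699083061
(array([0.1172, 0.0046, 0.0739]), array([-0.04,  0.01, -0.02]))
```

Emit:
carry_out([
  [0.04,0.002,0,0,0,0],
  [0.08,0.004,0.02,0,0,0],
  [0.11,0.0046,0.05,0,0,0],
  [0.117,0.0046,0.07,0,0,0],
  [0.117,0.0046,0.073,0,0,0],
  [0.117,0.0046,0.073,0,0,0],
  [0.117,0.0046,0.073,0,0,0],
])

```text
t: 8.48
tool_pos: [0.5019, 0.1423, 0.1697]
orientation: [1.823, 2.556, 0.002]
force: [0.9, 0.4, -1.4]
opening: 0.0202
gripper_force: 25.0
```

```bash
python3 - <<'E'
from h import *
s=robot.read_state();im=robot.read_camera('wrist')
np.save('w4.npy',np.r_[s['tool_pos'],s['orientation']]);print(s['tool_pos'],s['force'],robot.camera_model('wrist')['cx'])
c=cam('wrist',s);tip=s['tool_pos']+Ro.from_rotvec(s['orientation']).apply([0,0,.0817])
W=[[.5006,.1420,.07],[.5152,.0998,.07]];x0,y0=230,150
print('crop px',(proj(c,[tip,*W])-[x0,y0])*4.5,tip)
cv2.imwrite('pics/w4.png',cv2.convertScaleAbs(cv2.resize(im[y0:y0+130,x0:x0+170,::-1],None,fx=4.5,fy=4.5,interpolation=cv2.INTER_CUBIC),alpha=1.6))
E
```

```text
[0.50193707 0.14233293 0.16969575] [ 0.9256974   0.38627352 -1.41994262] 312.7354168942667
crop px [[372.74009409 414.69304481]
 [363.11620617 384.70709001]
 [363.98576015 636.22153367]] [0.50210785 0.14234591 0.08799593]
```

View pics/w4.png

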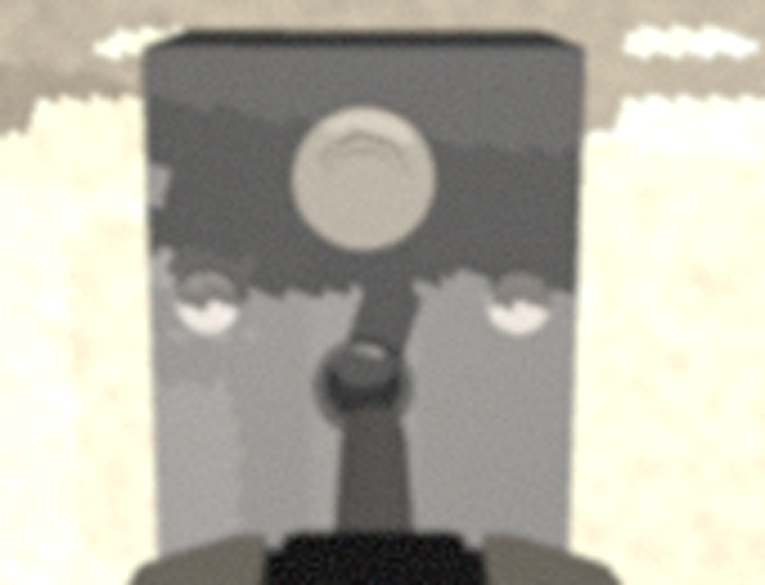

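The well mouth is centred at crop (363,384), exactly where predicted. The tip is about 1.5 mm to the side, so I correct that and go down.

Emit:
carry_out([
  [0,-0.0015,0.0,0,0,0],
  [0,-0.0015,0.006,0,0,0],
  [0,-0.0015,0.012,0,0,0],
  [0,-0.0015,0.018,0,0,0],
  [0,-0.0015,0.023,0,0,0],
  [0,-0.0015,0.027,0,0,0],
  [0,-0.0015,0.027,0,0,0],
])

```text
t: 9.4
tool_pos: [0.4991, 0.1426, 0.1409]
orientation: [-1.822, -2.559, 0.001]
force: [0.4, 0.5, -1.0]
opening: 0.0197
gripper_force: 25.0
```

Emit:
carry_out([
  [0,0,0.004,0,0,0],
  [0,0,0.008,0,0,0],
  [0,0,0.011,0,0,0],
  [0,0,0.011,0,0,0],
])

```text
t: 9.9
tool_pos: [0.4991, 0.1426, 0.1299]
orientation: [-1.822, -2.558, 0.001]
force: [-0.6, 0.9, -1.4]
opening: 0.02
gripper_force: 25.0
```

Emit:
carry_out([
  [0,0,0.001,0,0,0],
  [0,0,0.002,0,0,0],
  [0,0,0.002,0,0,0],
])

```text
t: 10.28
tool_pos: [0.4993, 0.1427, 0.1283]
orientation: [-1.823, -2.559, -0.0]
force: [0.2, 0.5, -1.5]
opening: 0.0198
gripper_force: 25.0
```

Emit:
carry_out([
  [0,0,0.001,0,0,0],
  [0,0,0.002,0,0,0],
  [0,0,0.002,0,0,0],
])

```text
t: 10.65
tool_pos: [0.4994, 0.1427, 0.1266]
orientation: [1.823, 2.559, 0.0]
force: [-0.4, 0.3, 1.2]
opening: 0.0198
gripper_force: 25.0
```

Emit:
carry_out([
  [0,0,0.001,0,0,0],
  [0,0,0.002,0,0,0],
  [0,0,0.002,0,0,0],
])

```text
t: 11.02
tool_pos: [0.4995, 0.1427, 0.1248]
orientation: [1.822, 2.559, 0.001]
force: [-3.2, -0.5, 5.7]
opening: 0.02
gripper_force: 25.0
```

Well 0 touches bottom with the tip at about 0.045, so it is the 25 mm well. I lift out and go to the middle well.

Emit:
carry_out([
  [0,0,-0.005,0,0,0],
  [0,0,-0.02,0,0,0],
  [0,0,-0.04,0,0,0],
  [0,0,-0.045,0,0,0],
  [-0.02,0,-0.045,0,0,0],
  [-0.04,0,-0.045,0,0,0],
  [-0.0455,0,-0.045,0,0,0],
  [-0.0455,0,-0.045,0,0,0],
  [-0.0455,0,-0.045,0,0,0],
])

```text
t: 12.15
tool_pos: [0.5139, 0.1002, 0.1692]
orientation: [-1.822, -2.559, 0.0]
force: [-0.3, 0.1, -0.7]
opening: 0.02
gripper_force: 25.0
```

```bash
python3 - <<'E'
from h import *
S=[robot.read_state() for _ in range(1)];s=S[0];im=robot.read_camera('wrist')
print(s['tool_pos'],s['force'])
c=cam('wrist',s);tip=s['tool_pos']+Ro.from_rotvec(s['orientation']).apply([0,0,.0817])
W=[[.5006,.1420,.07],[.5151,.0996,.07]];x0,y0=230,150
print('crop px',(proj(c,[tip,*W])-[x0,y0])*4.5,tip)
R=Ro.from_rotvec(s['orientation']).as_matrix();print('err tool axes',(np.array([.5151,.0996,.07])-tip)@R)
cv2.imwrite('pics/w5.png',cv2.convertScaleAbs(cv2.resize(im[y0:y0+130,x0:x0+170,::-1],None,fx=4.5,fy=4.5,interpolation=cv2.INTER_CUBIC),alpha=1.6))
E
```

```text
[0.51392319 0.1002283  0.16918297] [-0.33173634  0.0674506  -0.69625819]
crop px [[372.73616993 414.697109  ]
 [379.48659856 118.95980167]
 [378.31399449 392.45153198]] [0.5138889  0.10025044 0.08748298]
err tool axes [-0.00101777  0.00093701  0.01748229]
```

View pics/w5.png

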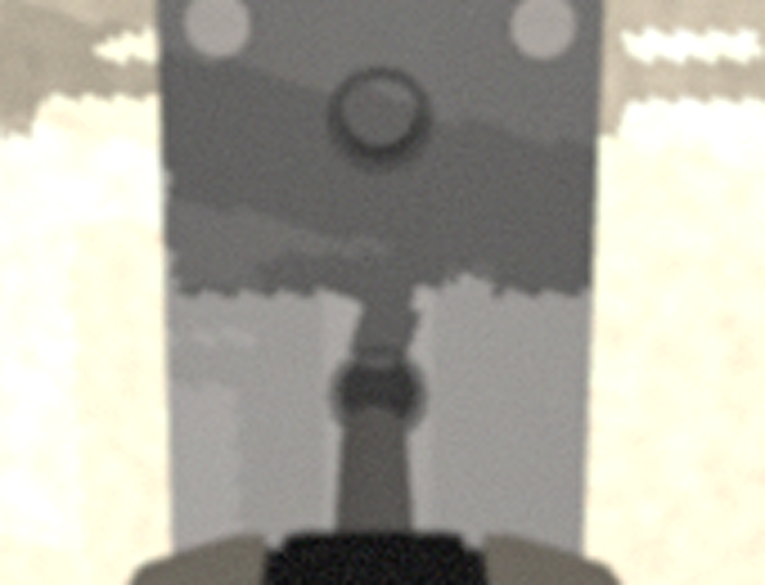

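The middle well is centred at crop (379,392), which matches the prediction within a pixel. I shift 1 mm and go down.

Emit:
carry_out([
  [-0.001,0.0009,0,0,0,0],
  [-0.001,0.0009,0.006,0,0,0],
  [-0.001,0.0009,0.012,0,0,0],
  [-0.001,0.0009,0.018,0,0,0],
  [-0.001,0.0009,0.023,0,0,0],
  [-0.001,0.0009,0.027,0,0,0],
  [-0.001,0.0009,0.027,0,0,0],
])

```text
t: 13.08
tool_pos: [0.5151, 0.099, 0.1419]
orientation: [-1.822, -2.558, 0.001]
force: [0.9, 0.2, -1.2]
opening: 0.0199
gripper_force: 25.0
```

Emit:
carry_out([
  [0,0,0.004,0,0,0],
  [0,0,0.008,0,0,0],
  [0,0,0.012,0,0,0],
  [0,0,0.014,0,0,0],
  [0,0,0.015,0,0,0],
  [0,0,0.016,0,0,0],
  [0,0,0.016,0,0,0],
])

```text
t: 13.95
tool_pos: [0.5154, 0.099, 0.1264]
orientation: [1.823, 2.559, -0.0]
force: [-0.7, 0.2, -0.5]
opening: 0.02
gripper_force: 25.0
```

Emit:
carry_out([
  [0,0,0.001,0,0,0],
  [0,0,0.002,0,0,0],
  [0,0,0.002,0,0,0],
])

```text
t: 14.32
tool_pos: [0.5153, 0.099, 0.1242]
orientation: [-1.822, -2.559, 0.0]
force: [0.1, -0.3, -1.9]
opening: 0.0198
gripper_force: 25.0
```

Emit:
carry_out([
  [0,0,0.001,0,0,0],
  [0,0,0.001,0,0,0],
])

```text
t: 14.58
tool_pos: [0.5153, 0.099, 0.1232]
orientation: [-1.822, -2.559, 0.0]
force: [-0.4, 0.9, -0.5]
opening: 0.0196
gripper_force: 25.0
```

Middle well is deeper than 25 mm. I go on to the 35 mm level.

Emit:
carry_out([
  [0,0,0.002,0,0,0],
  [0,0,0.004,0,0,0],
  [0,0,0.005,0,0,0],
  [0,0,0.005,0,0,0],
])

```text
t: 15.08
tool_pos: [0.5153, 0.099, 0.1182]
orientation: [-1.822, -2.559, 0.0]
force: [-0.3, 0.4, -0.9]
opening: 0.0199
gripper_force: 25.0
```

Emit:
carry_out([
  [0,0,0.001,0,0,0],
  [0,0,0.002,0,0,0],
  [0,0,0.002,0,0,0],
])

```text
t: 15.45
tool_pos: [0.5153, 0.099, 0.1162]
orientation: [-1.822, -2.559, 0.0]
force: [1.1, 0.6, -1.0]
opening: 0.0194
gripper_force: 25.0
```

Emit:
carry_out([
  [0,0,0.001,0,0,0],
  [0,0,0.001,0,0,0],
])

```text
t: 15.7
tool_pos: [0.5153, 0.099, 0.1153]
orientation: [-1.822, -2.559, 0.0]
force: [0.2, 0.4, -1.2]
opening: 0.0198
gripper_force: 25.0
```

Emit:
carry_out([
  [0,0,0.001,0,0,0],
  [0,0,0.002,0,0,0],
  [0,0,0.002,0,0,0],
])

```text
t: 16.08
tool_pos: [0.5153, 0.099, 0.1132]
orientation: [-1.822, -2.559, 0.0]
force: [-1.1, -0.5, -1.6]
opening: 0.0202
gripper_force: 25.0
```

Emit:
carry_out([
  [0,0,0.002,0,0,0],
  [0,0,0.004,0,0,0],
  [0,0,0.005,0,0,0],
  [0,0,0.005,0,0,0],
])

```text
t: 16.58
tool_pos: [0.5153, 0.099, 0.1082]
orientation: [-1.823, -2.559, 0.0]
force: [-0.1, 0.3, -1.0]
opening: 0.0199
gripper_force: 25.0
```

Emit:
carry_out([
  [0,0,0.001,0,0,0],
  [0,0,0.002,0,0,0],
  [0,0,0.002,0,0,0],
])

```text
t: 16.95
tool_pos: [0.5155, 0.099, 0.1066]
orientation: [1.822, 2.559, 0.0]
force: [-0.7, -0.3, 1.8]
opening: 0.0196
gripper_force: 25.0
```

Emit:
carry_out([
  [0,0,0.001,0,0,0],
  [0,0,0.001,0,0,0],
  [0,0,0.001,0,0,0],
])

```text
t: 17.32
tool_pos: [0.5155, 0.099, 0.1056]
orientation: [1.822, 2.559, 0.0]
force: [-0.9, -0.1, 3.5]
opening: 0.0197
gripper_force: 25.0
```

The middle well is 45 mm deep, which leaves 35 mm for the third. I lift out and go there.

Emit:
carry_out([
  [0,0,-0.005,0,0,0],
  [0,0,-0.02,0,0,0],
  [0,0,-0.04,0,0,0],
  [0,0,-0.06,0,0,0],
  [0,0,-0.064,0,0,0],
  [-0.02,0,-0.064,0,0,0],
  [-0.038,-0.0005,-0.064,0,0,0],
  [-0.044,-0.0005,-0.064,0,0,0],
  [-0.044,-0.0005,-0.064,0,0,0],
  [-0.044,-0.0005,-0.064,0,0,0],
])

```text
t: 18.58
tool_pos: [0.5291, 0.0574, 0.1691]
orientation: [-1.822, -2.558, 0.0]
force: [-1.3, -0.9, -1.0]
opening: 0.0197
gripper_force: 25.0
```

```bash
python3 - <<'E'
from h import *
s=robot.read_state();im=robot.read_camera('wrist')
print(s['tool_pos'],s['force'])
c=cam('wrist',s);tip=s['tool_pos']+Ro.from_rotvec(s['orientation']).apply([0,0,.0817])
W=[.5294,.0572,.07];x0,y0=230,150
print('crop px',(proj(c,[tip,W])-[x0,y0])*4.5,tip)
R=Ro.from_rotvec(s['orientation']).as_matrix();print('err tool axes',(np.array(W)-tip)@R)
cv2.imwrite('pics/w6.png',cv2.convertScaleAbs(cv2.resize(im[y0:y0+130,x0:x0+170,::-1],None,fx=4.5,fy=4.5,interpolation=cv2.INTER_CUBIC),alpha=1.6))
E
```

```text
[0.52909207 0.05737911 0.16907593] [-1.29462182 -0.85780926 -1.04536538]
crop px [[372.73727088 414.69723412]
 [374.3417679  388.45779831]] [0.52904442 0.05739584 0.08737594]
err tool axes [-0.00030793  0.0002805   0.01737569]
```

View pics/w6.png

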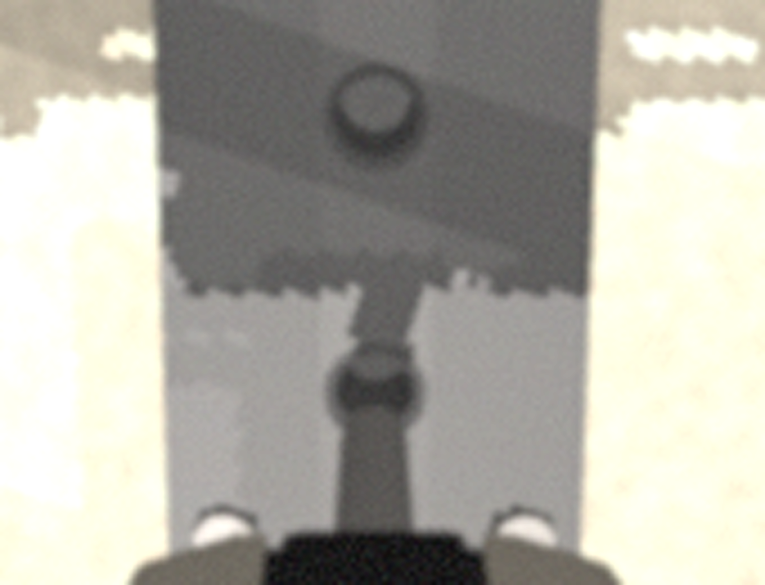

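The third well is centred at crop (375,388), straight under the tip. Going down.

Emit:
carry_out([
  [0,0,0.006,0,0,0],
  [0,0,0.012,0,0,0],
  [0,0,0.018,0,0,0],
  [0,0,0.023,0,0,0],
  [0,0,0.027,0,0,0],
  [0,0,0.027,0,0,0],
])

```text
t: 19.38
tool_pos: [0.529, 0.0573, 0.1419]
orientation: [-1.822, -2.558, 0.001]
force: [0.4, 0.7, -0.6]
opening: 0.02
gripper_force: 25.0
```

Emit:
carry_out([
  [0,0,0.005,0,0,0],
  [0,0,0.01,0,0,0],
  [0,0,0.014,0,0,0],
  [0,0,0.016,0,0,0],
  [0,0,0.017,0,0,0],
  [0,0,0.017,0,0,0],
])

```text
t: 20.12
tool_pos: [0.5293, 0.0573, 0.1254]
orientation: [1.823, 2.559, 0.0]
force: [0.2, -0.3, -2.1]
opening: 0.0195
gripper_force: 25.0
```

Emit:
carry_out([
  [0,0,0.002,0,0,0],
  [0,0,0.004,0,0,0],
  [0,0,0.005,0,0,0],
  [0,0,0.005,0,0,0],
])

```text
t: 20.62
tool_pos: [0.5292, 0.0572, 0.1202]
orientation: [-1.823, -2.559, 0.0]
force: [0.1, 0.3, -1.8]
opening: 0.0199
gripper_force: 25.0
```

Emit:
carry_out([
  [0,0,0.001,0,0,0],
  [0,0,0.002,0,0,0],
  [0,0,0.002,0,0,0],
])

```text
t: 21.0
tool_pos: [0.5292, 0.0573, 0.1182]
orientation: [-1.822, -2.559, 0.0]
force: [-0.4, -0.8, -1.4]
opening: 0.02
gripper_force: 25.0
```

Emit:
carry_out([
  [0,0,0.001,0,0,0],
  [0,0,0.002,0,0,0],
  [0,0,0.002,0,0,0],
])

```text
t: 21.38
tool_pos: [0.5294, 0.0573, 0.1166]
orientation: [1.822, 2.559, 0.0]
force: [-0.7, 0.0, 1.8]
opening: 0.0199
gripper_force: 25.0
```

Contact comes at TCP 0.117, so this is the 35 mm well. I press lightly to confirm, back off, and release with low force.

Emit:
carry_out([
  [0,0,0.0008,0,0,0],
  [0,0,0.0008,0,0,0],
  [0,0,0.0008,0,0,0],
  [0,0,0.0,0,0,0],
  [0,0,-0.0005,0,0,0],
  [0,0,-0.0005,0,0,0],
])

```text
t: 22.12
tool_pos: [0.5293, 0.0573, 0.1167]
orientation: [-1.823, -2.559, -0.0]
force: [-0.3, 0.4, 0.4]
opening: 0.0197
gripper_force: 25.0
```

Emit:
carry_out([
  [0,0,0,0,0,0],
  [0,0,0,0,0,0],
  [0,0,0,0,0,0],
  [0,0,0,0,0,0],
  [0,0,0,0,0,0],
  [0,0,0,0,0,0],
], jaw=60)

```text
t: 22.88
tool_pos: [0.5293, 0.0573, 0.1169]
orientation: [1.823, 2.559, -0.0]
force: [0.5, 0.2, -0.1]
opening: 0.0707
gripper_force: 0.0
```

Emit:
carry_out([
  [0,0,-0.03,0,0,0],
  [0,0,-0.06,0,0,0],
  [0,0,-0.1,0,0,0],
  [0,0,-0.12,0,0,0],
  [0,0,-0.12,0,0,0],
  [0,0,-0.12,0,0,0],
])

```text
t: 23.62
tool_pos: [0.5286, 0.0573, 0.235]
orientation: [-1.821, -2.557, 0.002]
force: [0.5, 0.3, 0.2]
opening: 0.0716
gripper_force: 0.0
```

```bash
python3 - <<'E'
from h import *
s=robot.read_state();print(s['t'],s['tool_pos'],s['opening'])
im=robot.read_camera('wrist');d=robot.outline_of('wrist','probe')[0];c=cam('wrist',s)
W=np.array([.5294,.0572,0]);print(d['conf'],d['pixel'],'expected button, handle foot',proj(c,[W+[0,0,.159],W+[0,0,.115]]))
# dark handle mask stats
ys,xs=np.nonzero(d['pixels']);print(xs.min(),xs.max(),ys.min(),ys.max())
b=im[:,:,1]; q=proj(c,[W+[0,0,.159]])[0].astype(int)
print(b[q[1]-24:q[1]+28:4,q[0]-24:q[0]+28:4])
E
```

```text
23.625 [0.52855467 0.05726989 0.23500693] 0.07163159673117754
0.7 [313.1, 230.9] expected button, handle foot [[314.22994816 244.9446896 ]
 [314.10245939 229.89299327]]
300 328 212 249
[[ 79  82  83  14  11  16  10  13  13  19  85  82  80]
 [ 81  80  79  30  26  54  77  58  20  32  79  80  82]
 [ 82  81  80  27 100 119 116 119 104  21  82  79  82]
 [ 82  83  78  61 120 118 119 119 119  54  81  81  83]
 [ 83  82  80  76 119 117 118 117 119  75  81  81  81]
 [ 74  83  81  54 120 120 119 121 121  52  81  81  59]
 [114  80  81  27  96 122 121 121  97  27  82  72 117]
 [120  84  82  55  50  59  77  60  55  61  82  79 118]
 [ 85  83  81  85  83  83  80  81  85  81  81  83  86]
 [124 127 120 120 120 123 120 117 119 121 119 117 121]
 [133 136 128 125 133 134 136 135 132 131 134 127 126]
 [134 131 129 130 130 131 133 134 136 129 128 134 133]
 [128 127 127 127 129 133 133 128 129 131 134 130 125]]
```

The button sits within 5 mm of its upright place, a lean of about 0.06 rad against the 0.2 allowed. The rod is released and the gripper is clear, so I hand in.

```bash
python3 -c "
from plant import robot
print(robot.close_job())"
```

```text
the job is handed in; nothing more can be done
None
```

I felt all three wells in order from the nipple and read 25, 45 and 35 mm; the rod is left standing, released, in the 35 mm well (farthest from the nipple), and the job is handed in, with no verdict reported back.

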